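# Set the shadow gauge with its two masters and hold the slide in the beam

## Task

Set up the shadow gauge for its two-point calibration: take the masters from the wooden block and stand the green one (minimum) fully down in pocket 1 of the slide, then the red one (maximum) fully down in pocket 2, leaving the yellow one in the block. Then draw the spring-return slide out by its handle until its black line meets the red pointers and keep it held there, line to pointers, for the reading: finish while still holding the handle. Do not knock the lamp house or the lens, and leave everything else on the bench where it is.

Things in the scene. Friction and masses are not known exactly. Their poses are not given: they have to be found in the camera images.
- gauge_base: fixed bed of the gauge: aluminium plate 310 x 110 mm, top 22 mm above the bench, with a steel guide rail along its middle, a home stop at the far end and the return-spring tube along its +y edge. Origin: on the bench below the middle of the guide; x runs along the guide, away from the handle; the slide is pulled along -x, roughly towards the robot
- slide (a joint): travel of the slide, m: 0 = home (its start), grows as it is drawn along gauge_base -x, at most 0.095. Spring pulls home with 4 N at 0, 8 to 9 N at 0.07, damped. The slide is a dark steel plate 60 mm wide with the aluminium nest block (90 mm along the guide x 60 mm, top 66 mm above the bench) at its far end and the handle at its near end, 130 mm from the nest's middle
- pocket1 (a point): centre of the mouth of pocket 1, the far pocket of the nest block (one blue dot either side), in the top face 66 mm above the bench: round hole 14 mm diameter, 19 mm deep, mouth chamfered 2 mm; a seated master has its flange on the top face and its origin 16 mm below this point. Rides with the slide; axes as gauge_base
- pocket2 (a point): the same for pocket 2 (two blue dots either side), 40 mm nearer the handle
- slide_line (a point): middle of the black line drawn across the top of the nest block and down its sides, halfway between the two pockets, at the top face. Rides with the slide; axes as gauge_base
- mark (a point): where that line has to be: midway between the tips of the two red pointers that stand either side of the slide at the light beam, at the height of the nest's top face. 53 to 77 mm from the line's home along gauge_base -x, differing between set-ups; fixed. Axes as gauge_base
- handle: the slide's pull handle, an upright black grip at its near end. Origin: middle of the grip bar, 80 mm above the bench. The bar is round, 12 mm diameter, 90 mm long, level, along y (across the guide); its legs slope inward to the slide plate, whose top is 36 mm below the bar. Axes as gauge_base. At least 75 mm free before and behind the bar
- optics: fixed optics: black ribbed lamp house on the +y side, receiving lens with blue camera on the -y side. Origin on the bench below the mark, axes as gauge_base. Lens faces 80 mm either side of the guide; both reach out to 200 mm, are up to 76 mm wide in x (plus a knob to +50 mm) and 116 mm high. The red pointers end 36 mm from the guide's middle, 69 mm high
- master_block: the masters' wooden storage block, fixed, 130 x 50 x 40 mm tall, three holes like the pockets in a row along its x, 42 mm apart (the masters stand in them in any order, flange on the top face). Origin: centre of its underside
- master_green: setting master, 66 mm tall, standing upright: steel spigot 12 mm diameter x 16 mm (chamfered foot), flange 22 mm diameter x 4 mm, gauging cylinder 8 mm diameter x 22 mm, green plastic head 16 mm diameter x 24 mm to grip by. 40 to 65 g. Origin: centre of the spigot's underside, z up along the axis; the head's middle is 54 mm above it. The minimum master, for pocket 1
- master_red: setting master, 66 mm tall, standing upright: steel spigot 12 mm diameter x 16 mm (chamfered foot), flange 22 mm diameter x 4 mm, gauging cylinder 12 mm diameter x 22 mm, red plastic head 16 mm diameter x 24 mm to grip by. 40 to 65 g. Origin: centre of the spigot's underside, z up along the axis; the head's middle is 54 mm above it. The maximum master, for pocket 2
- master_yellow: setting master, 66 mm tall, standing upright: steel spigot 12 mm diameter x 16 mm (chamfered foot), flange 22 mm diameter x 4 mm, gauging cylinder 10 mm diameter x 22 mm, yellow plastic head 16 mm diameter x 24 mm to grip by. 40 to 65 g. Origin: centre of the spigot's underside, z up along the axis; the head's middle is 54 mm above it. The nominal master: stays in the block
- caliper: digital caliper lying flat, 235 mm, right of the gauge; leave alone
- loupe: black eyepiece loupe 36 mm diameter, 40 mm tall, standing in front of the lamp house and block; leave alone
- cleaner: white lens-cleaner bottle 42 mm diameter, 115 mm tall, beyond the gauge; leave alone
- lens_brush: lens brush lying flat, 160 mm, beyond the block; leave alone
- micrometer: blue micrometer lying flat, about 130 x 60 mm, beyond the gauge; leave alone
- screwdriver: black-handled screwdriver lying flat, 170 mm, beyond the block; leave alone

How it is judged:
By the outcome, as a careful person would: the job done as asked, in the order asked, and still so for the second after the job is handed in, while the arm keeps its last pose, push and grip.
It also fails if it takes over 72 s, if anything falls off the work surface, if the arm or the gripper's body presses on something with over 40 N, if the wrist force passes 120 N, or if a joint passes its speed limit or range.

## Robot

A 6-joint arm with a two-finger parallel gripper is mounted at the origin on the work surface. World frame = base frame: x ahead of the robot, y to its left, z up, the work surface at z = 0. Lengths are in m, angles in rad, forces in N, time in s.
With the tool pointing down it reaches from about 0.275 to 0.85 m from the base axis. Payload 5.2 kg.
Tool frame: the origin (TCP) lies on the centre line of the jaws, within the pads' length; the fingertips stand ctrl.nose_length ahead of it and the grasp point (between the pads) is the TCP (ctrl.nose_length is the distance from the TCP to the fingertips, in m); z points along the fingers, y is the line along which they close (so a half turn about z gives the same grasp; the last joint's range is limited). The gripper opens to 85 mm and grips with 20 to 120 N. Pads are 22 mm wide; open, the fingers measure 114 mm over their backs; the gripper's body (76 mm by 85 mm) begins 54 mm behind the grasp point. The pads swing forward as they close: fully open they stand 13 mm farther back than shut.
Start: joints at [-1.51, 0.259, 1.535, -0, 1.348, -0.203], TCP at [0.143, -0.531, 0.25] pointing down, gripper open.
Joint ranges: [-3.14, 3.14], [-0.91, 2.08], [0.19, 2.58], [-1.22, 4.36], [0.22, 2.71], [-3.12, 3.12]. Speed limits (rad/s): [2.57, 2.57, 3.14, 3.14, 3.14, 3.14].

## Interface

Orientations are given as a 3x3 rotation matrix whose columns are the frame's x, y, z axes.
In Python, from station import ctrl, camera, get_calibration gives the robot as it stands. The module is installed in compiled form; this text tells all that it offers.
- The arm moves only by the shell command python3 -m jog 'ROWS' [FORCE]. ROWS is JSON, a list that holds one entry, the list of rows, each a list of 5 numbers: the shift along the tool's x, y, z scaled (see below), then the turn about the tool's z scaled (see below), then the opening, from 0 (shut) to 1 (fully open). A call has exactly 10 rows; each row shifts and turns the commanded pose from where the row before left it, along the tool's axes as they then stand; what a row does not reach is not made up. The controller multiplies each number of a shift by 6 cm and each number of a turn by 0.1 rad. A row lasts 1/8 s, in which the tool goes at most 62.5 mm and 10.7 degrees, less where a joint would pass 70% of its speed; a pose out of reach is approached as far as the arm can. A call with a number of a shift or a turn outside -1 to 1 is refused whole. A call with a gripper value outside its range is refused whole. The fingers move at their own pace and stop on an object; FORCE is the grip in N (left out, the last holds). Time passes only in rows, so rows that do not move let the fingers close, or fill a call up. It gives the time, the measured TCP pose, the force, the opening and the grip force at its end, in the units of the state.
- ctrl.read_state(): the state, without advancing time (a new reading comes with each control period).
- camera(name): name is "scene" or "side" or "wrist"; returns the picture (480x640x3 uint8, red, green, blue); there is no depth.
- get_calibration(name): a dict with "mtx" (3x3 intrinsics, pixels), "camera_from_world" (4x4, takes a point from world to camera coordinates). Camera axes: x right, y down, z forward; pixel columns grow to the right and rows downward; lengths in m; the calibration is good to about 2 mm. A picture is of the moment at which its call begins: read the wrist's pose just before it. get_calibration takes no time and is no camera call; for the wrist camera it gives the pose at the moment of the call.
- ctrl.finish_job(): hands the job in; it is judged then, once.
The state is a dict: "t": time; "q": joint angles; "qd": joint speeds; "tau": joint torques, N m; "position": TCP position; "tcp_rot": TCP orientation; "wrist_force": force on the tool from outside, world axes, zero at the start; "moment": the same for the moment, N m; "opening": opening from 0.0 (shut) to 1.0 (fully open); "gripper_force": force on a finger pad.
Only numpy, scipy, OpenCV 4.12 (cv2) and the standard library are available. Lean on these libraries where they do the work, as an engineer would, in place of code of your own. Each camera call takes 0.05 s, during which the arm holds its last target. There are 200 camera calls.

## Working session

There is one attempt and no reset: what is moved stays moved. The work goes in short steps, Python scripts to look and compute and a shell command to move; the robot and the scene stay as the last step left them, time stands still between calls to the robot, and variables do not carry over. Pictures are saved under pics/ and viewed, at most 10 in all, crops included, and the job is handed in when it is done.

```bash
mkdir -p pics; cat > h.py <<'E'
import numpy as np, cv2
from station import ctrl, camera, get_calibration
def ray(cal,u,v,z):
    K=np.array(cal["mtx"]);T=np.array(cal["camera_from_world"]);R=T[:3,:3];t=T[:3,3]
    d=R.T@np.linalg.solve(K,[u,v,1.]);c=-R.T@t
    return c+d*(z-c[2])/d[2]
def proj(cal,p):
    K=np.array(cal["mtx"]);T=np.array(cal["camera_from_world"])
    q=K@(T[:3,:3]@np.array(p)+T[:3,3]);return q[:2]/q[2]
def st():
    s=ctrl.read_state();print("t",s["t"],"pos",np.round(s["position"],4),"open",round(s["opening"],3),"gf",s["gripper_force"],"F",np.round(s["wrist_force"],1));print(np.round(s["tcp_rot"],3).tolist(),np.round(s["q"],3));return s
E
python3 - <<'E'
from h import *
st();print(ctrl.nose_length)
for n in("scene","side","wrist"):
    im=camera(n);cv2.imwrite(f"pics/{n}0.png",im[:,:,::-1]);c=get_calibration(n);T=np.array(c["camera_from_world"]);print(n,-T[:3,:3].T@T[:3,3],T[2,:3],c["mtx"][0][0])
E
```

```text
t 0.0 pos [ 0.1434 -0.5305  0.2495] open 0.999 gf 0.0 F [0.  0.3 0. ]
[[0.965, 0.261, -0.0], [0.261, -0.965, 0.002], [0.0, -0.002, -1.0]] [-1.51   0.259  1.536  0.     1.348 -0.203]
0.019
scene [ 1.23275383 -0.04917891  1.11706106] [-5.07344239e-01  3.70159325e-04 -8.61743399e-01] 484.15929560342653
side [0.10692646 0.82393207 0.88419568] [ 0.37720965 -0.68402378 -0.62435915] 480.71592457192554
wrist [ 0.21416835 -0.51194107  0.37342992] [-0.28017408 -0.07518389 -0.95700045] 421.72234677275577
```

View pics/scene0.png

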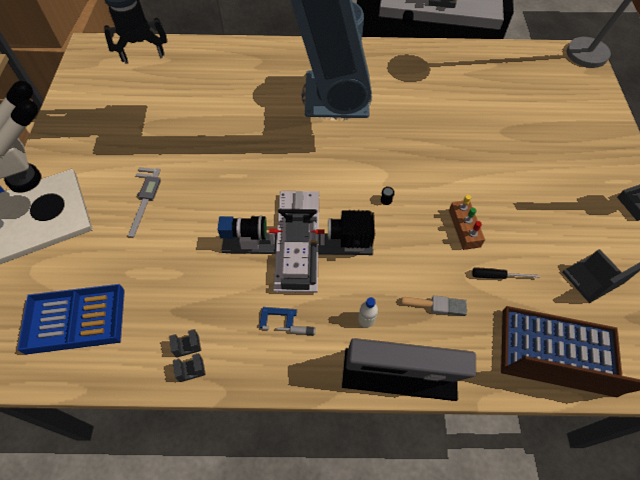

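View pics/side0.png

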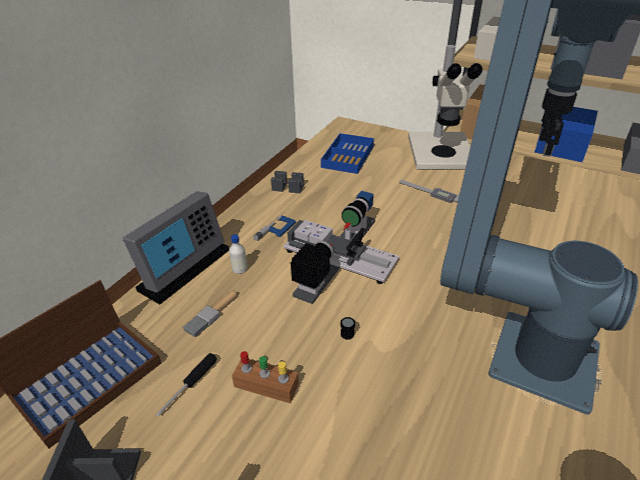

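The scene view shows the gauge around (297,240), with nest holes near (296,250–270) and red pointers near (270,231) and (322,232). The block's heads are at yellow (467,200), green (472,212) and red (477,226). I'll enlarge these.

```bash
python3 - <<'E'
import cv2,numpy as np
a=cv2.imread("pics/scene0.png")
g=cv2.resize(a[185:300,250:345],None,fx=5,fy=5,interpolation=cv2.INTER_CUBIC) #475x575
b=cv2.resize(a[190:255,445:490],None,fx=7,fy=7,interpolation=cv2.INTER_CUBIC) #315x455
o=np.zeros((575,790,3),np.uint8);o[:,:475]=g;o[:455,475:]=b
cv2.imwrite("pics/crop1.png",o)
s=cv2.imread("pics/side0.png")
cv2.imwrite("pics/crop2.png",cv2.resize(s[335:405,225:305],None,fx=7,fy=7,interpolation=cv2.INTER_CUBIC))
E
```

```text
(no output)
```

View pics/crop1.png

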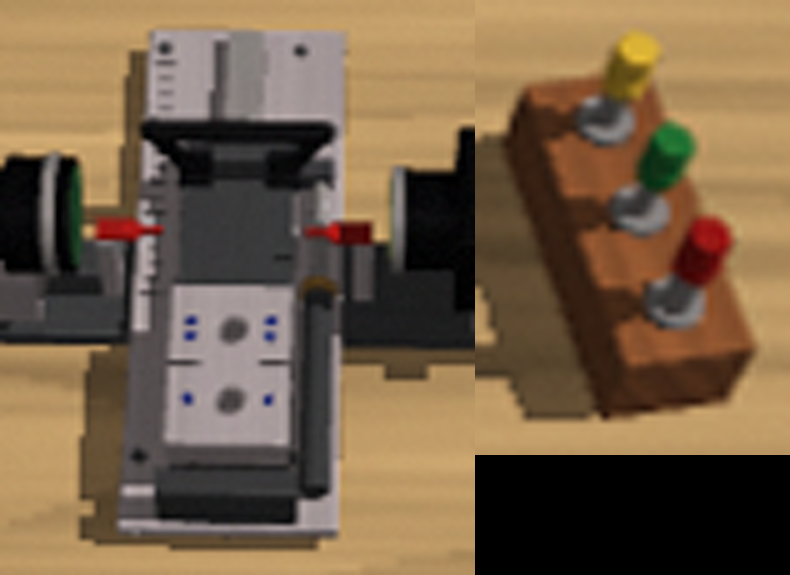

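```bash
python3 - <<'E'
from h import *
c=get_calibration("scene")
def G(x,y,z):return ray(c,(x+.5)/5-.5+250,(y+.5)/5-.5+185,z)
def B(x,y,z):return ray(c,(x-475+.5)/7-.5+445,(y+.5)/7-.5+190,z)
p={k:G(*v,.066) for k,v in dict(p2=(233,330),p1=(231,401),lL=(168,361),lR=(292,363),d2=(230.5,328),d1=(228,399)).items()}
p['tipL']=G(162,230,.069);p['tipR']=G(307,232,.069);p['barL']=G(145,130,.080);p['barR']=G(335,130,.080)
for n,t,f in(("y",(638,44),(605,121)),("g",(673,135),(640,211)),("r",(711,230),(676,303))):
    p[n+'top']=B(*t,.090);p[n+'fl']=B(*f,.044)
for k,v in p.items():print(k,np.round(v,4))
print("p2-p1",np.linalg.norm(p['p2']-p['p1']),"line",np.linalg.norm(p['lL']-p['lR']),"bar",np.linalg.norm(p['barL']-p['barR']))
print("mark-line",(p['lL']+p['lR'])/2-(p['tipL']+p['tipR'])/2)
E
```

```text
p2 [ 0.632  -0.1059  0.066 ]
p1 [ 0.6722 -0.1054  0.066 ]
lL [ 0.6502 -0.1375  0.066 ]
lR [ 0.6503 -0.0759  0.066 ]
d2 [ 0.6308 -0.1072  0.066 ]
d1 [ 0.6711 -0.1069  0.066 ]
tipL [ 0.5755 -0.1441  0.069 ]
tipR [ 0.5754 -0.07    0.069 ]
barL [ 0.5214 -0.155   0.08  ]
barR [ 0.5196 -0.0566  0.08  ]
ytop [0.4726 0.3397 0.09  ]
yfl [0.4756 0.3391 0.044 ]
gtop [0.5139 0.3467 0.09  ]
gfl [0.5171 0.3467 0.044 ]
rtop [0.5556 0.3543 0.09  ]
rfl [0.5581 0.3542 0.044 ]
p2-p1 0.04021687351783428 line 0.0615400787232999 bar 0.09846479663612154
mark-line [ 0.07484942  0.00037301 -0.003     ]
```

View pics/crop2.png

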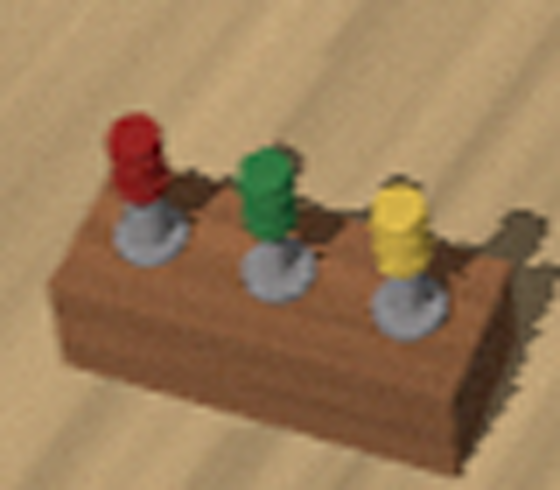

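```bash
python3 -m jog '[[[0.9,-0.475,0,0,1],[0.9,-0.475,0,0,1],[0.9,-0.475,0,0,1],[0.9,-0.475,0,0,1],[0.9,-0.475,0,0,1],[0.9,-0.475,0,0,1],[0.9,-0.475,0,0,1],[0.9,-0.475,0,0,1],[0.9,-0.475,0,0,1],[0,0,0,0,0.8]]]' 40
python3 - <<'E'
from h import *
import json
st();c=get_calibration("wrist");im=camera("wrist");cv2.imwrite("pics/w1.png",im[:,:,::-1]);json.dump({k:np.array(v).tolist() for k,v in c.items()},open("w1.json","w"))
E
```

```text
t: 1.4
position: [0.5479, -0.153, 0.2496]
tcp_rot: [[0.964, 0.266, 0.0], [0.266, -0.964, 0.001], [0.0, -0.001, -1.0]]
wrist_force: [-0.3, -0.5, 0.2]
opening: 0.815
gripper_force: 0.0
t 1.4 pos [ 0.5479 -0.153   0.2496] open 0.815 gf 0.0 F [-0.3 -0.5  0.2]
[[0.964, 0.266, 0.0], [0.266, -0.964, 0.001], [0.0, -0.001, -1.0]] [-4.690e-01  2.930e-01  1.490e+00  1.000e-03  1.359e+00  8.320e-01]
```

View pics/w1.png

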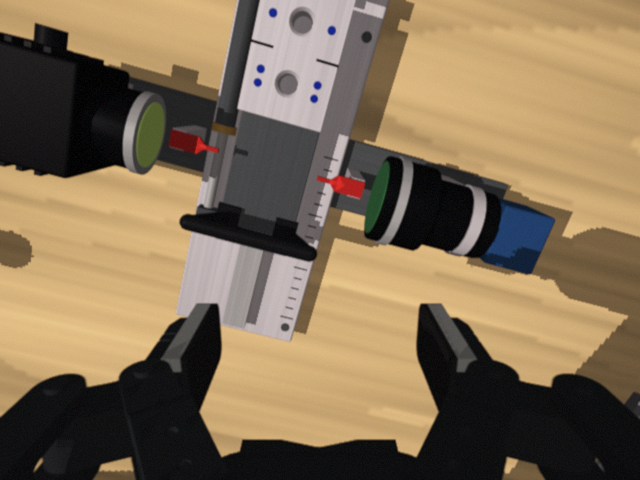

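Pocket 1 is at (302,20), pocket 2 at (287,83), the line runs (249,41)–(340,67), the pointer tips are at (218,151) and (318,179), and the bar ends are at (185,221) and (312,253).

```bash
python3 - <<'E'
from h import *
import json
c=json.load(open("w1.json"))
for n,u,v,z in(("p1",302,20,.066),("p2",287,83,.066),("d1",(273+332)/2,(13+30.5)/2,.066),("d2",(259.5+316)/2,(76+92)/2,.066),("line",(249+340)/2,54,.066),("lL",249,41,.066),("lR",340,67,.066),("tL",218,151,.069),("tR",318,179,.069),("bL",185,221,.080),("bR",312,253,.08)):print(n,np.round(ray(c,u,v,z),4))
b=cv2.imread("pics/w1.png")[130:200,190:345];a=cv2.imread("pics/w1.png")[0:110,225:365]
o=np.zeros((590,780,3),np.uint8)
o[:330,:420]=cv2.resize(a,None,fx=3,fy=3,interpolation=cv2.INTER_CUBIC)
E
```

```text
p1 [ 0.6702 -0.1081  0.066 ]
p2 [ 0.6298 -0.1082  0.066 ]
d1 [ 0.6693 -0.1087  0.066 ]
d2 [ 0.6293 -0.1088  0.066 ]
line [ 0.6489 -0.1085  0.066 ]
lL [ 0.6485 -0.0772  0.066 ]
lR [ 0.6493 -0.1403  0.066 ]
tL [ 0.5725 -0.0724  0.069 ]
tR [ 0.5723 -0.1462  0.069 ]
bL [ 0.5193 -0.0617  0.08  ]
bR [ 0.5203 -0.156   0.08  ]
```

```bash
python3 -m jog '[[[0.19,-0.908,0,0,0.8],[0.19,-0.908,0,0,0.8],[0.19,-0.908,0,0,0.8],[0.19,-0.908,0,0,0.8],[0.19,-0.908,0,0,0.8],[0.19,-0.908,0,0,0.8],[0.19,-0.908,0,0,0.8],[0.19,-0.908,0,0,0.8],[0.19,-0.908,0,0,0.8],[0,0,0,0.95,0.6]]]' 40
python3 - <<'E'
from h import *
import json
st();c=get_calibration("wrist");im=camera("wrist");cv2.imwrite("pics/w2.png",im[:,:,::-1]);json.dump({k:np.array(v).tolist() for k,v in c.items()},open("w2.json","w"))
st()
E
```

```text
t: 2.7
position: [0.5162, 0.3456, 0.2498]
tcp_rot: [[0.986, 0.169, -0.001], [0.169, -0.986, 0.0], [-0.001, -0.001, -1.0]]
wrist_force: [1.1, -1.4, -0.5]
opening: 0.612
gripper_force: 0.0
t 2.7 pos [0.5162 0.3456 0.2498] open 0.612 gf 0.0 F [ 1.1 -1.4 -0.5]
[[0.986, 0.169, -0.001], [0.169, -0.986, 0.0], [-0.001, -0.001, -1.0]] [4.100e-01 3.870e-01 1.354e+00 1.000e-03 1.401e+00 1.811e+00]
t 2.75 pos [0.5166 0.3438 0.2498] open 0.598 gf 0.0 F [0.2 0.1 0.6]
[[0.987, 0.163, -0.001], [0.163, -0.987, -0.001], [-0.001, 0.001, -1.0]] [ 0.408  0.387  1.355 -0.     1.401  1.815]
```

View pics/w2.png

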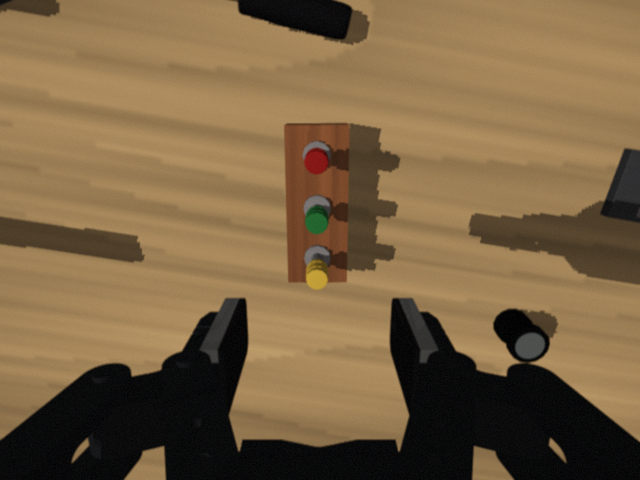

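Green head-top centre is about (316,222), red (316,160), yellow (317,278), and the row is aligned with the tool x axis.

```bash
python3 - <<'E'
from h import *
import json
c=json.load(open("w2.json"))
for n,u,v in(("r",316,161.5),("g",316.5,221.5),("y",317,278)):print(n,np.round(ray(c,u,v,.09),4))
c=get_calibration("wrist");im=camera("wrist");cv2.imwrite("pics/w3.png",im[:,:,::-1]);st()
h=cv2.cvtColor(im,cv2.COLOR_RGB2HSV)
for n,lo,hi in(("g",50,80),("y",22,35),("r",175,180)):
    m=((h[...,0]>=lo)&(h[...,0]<=hi)&(h[...,1]>150)&(h[...,2]>60)).astype(np.uint8);m[:, :290]=0;m[:,345:]=0;m[:120]=0;m[300:]=0
    k,l,s,ce=cv2.connectedComponentsWithStats(m);i=1+np.argmax(s[1:,4]);x,y,w,hh,a=s[i];print(n,x,y,w,hh,a,np.round(ray(c,x+w/2-.5,y+hh-1-(w-1)/2,.09),4))
print(get_calibration("wrist")["mtx"])
E
```

```text
r [0.5556 0.3536 0.09  ]
g [0.515  0.3463 0.09  ]
y [0.4735 0.3388 0.09  ]
t 2.8 pos [0.5168 0.3428 0.2498] open 0.597 gf 0.0 F [-0.6 -1.1  0.3]
[[0.986, 0.168, -0.001], [0.168, -0.986, -0.001], [-0.001, 0.001, -1.0]] [ 4.060e-01  3.860e-01  1.356e+00 -1.000e-03  1.401e+00  1.809e+00]
g 303 207 22 26 389 [0.515  0.3464 0.09  ]
y 304 260 21 29 394 [0.4734 0.3393 0.09  ]
r 316 150 1 1 1 [0.5635 0.3527 0.09  ]
[[421.72234677   0.         318.54499167]
 [  0.         421.72234677 237.81068914]
 [  0.           0.           1.        ]]
```

```bash
python3 -m jog '[[[0,0,0.5,0,0.6],[0,0,0.5,0,0.6],[0,0,0.5,0,0.6],[0,0,0.5,0,0.5],[0,0,0,0,0.5],[0,0,0,0,0.5],[0,0,0,0,0.5],[0,0,0,0,0.5],[0,0,0,0,0.5],[0,0,0,0,0.5]]]' 40
python3 - <<'E'
from h import *
s=st();R=np.array(s["tcp_rot"]);p=np.array(s["position"]);print("tool shift to green /60mm",(R.T@(np.array([.5153,.3465,.078])-p))/.06)
c=get_calibration("wrist");im=camera("wrist");cv2.imwrite("pics/w4.png",im[:,:,::-1])
h=cv2.cvtColor(im,cv2.COLOR_RGB2HSV)
m=((h[...,0]>=50)&(h[...,0]<=80)&(h[...,1]>150)&(h[...,2]>60)).astype(np.uint8)
k,l,s,ce=cv2.connectedComponentsWithStats(m);i=1+np.argmax(s[1:,4]);x,y,w,hh,a=s[i];print(x,y,w,hh,a,np.round(ray(c,x+w/2-.5,y+hh-1-(w-1)/2,.09),4))
print("tcp px",proj(c,p))
E
```

```text
t: 4.05
position: [0.5169, 0.3436, 0.1305]
tcp_rot: [[0.986, 0.168, 0.0], [0.168, -0.986, 0.0], [0.0, -0.0, -1.0]]
wrist_force: [-0.4, -0.4, -0.8]
opening: 0.499
gripper_force: 0.0
t 4.05 pos [0.5169 0.3436 0.1305] open 0.499 gf 0.0 F [-0.4 -0.4 -0.8]
[[0.986, 0.168, 0.0], [0.168, -0.986, 0.0], [0.0, -0.0, -1.0]] [ 0.407  0.481  1.513 -0.     1.147  1.809]
tool shift to green /60mm [-0.01916396 -0.05206095  0.87578167]
293 263 27 30 204 [0.5214 0.3492 0.09  ]
tcp px [317.08942648 340.93728915]
```

```bash
python3 -c "
import cv2
a=cv2.imread('pics/w4.png')[180:420,200:440]
a=cv2.convertScaleAbs(a,alpha=1.8,beta=20)
cv2.imwrite('pics/w4c.png',cv2.resize(a,None,fx=2.5,fy=2.5))"
```

```text
(no output)
```

View pics/w4c.png

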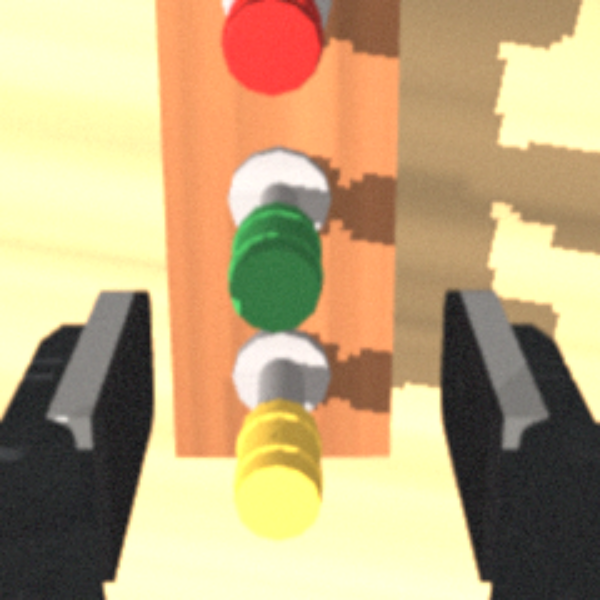

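The green head top is centred at crop (275.5,285), i.e. pixel (310,294), with the fingers straddling it.

```bash
python3 - <<'E'
from h import *
c=get_calibration("wrist")
for u,v in((310.2,294),(311.2,378.8),(308.8,198.4)):print(np.round(ray(c,u,v,.09),4))
s=ctrl.read_state();R=np.array(s["tcp_rot"]);p=np.array(s["position"])
print((R.T@(ray(c,310.2,294,.09)-p))/.06)
E
```

```text
[0.5149 0.3463 0.09  ]
[0.4738 0.339  0.09  ]
[0.5555 0.3536 0.09  ]
[-0.02467489 -0.05022129  0.67380451]
```

```bash
python3 -m jog '[[[-0.025,-0.05,0.4,0,0.45],[0,0,0.45,0,0.45],[0,0,0,0,0.4],[0,0,0,0,0],[0,0,0,0,0],[0,0,0,0,0],[0,0,0,0,0],[0,0,0,0,0],[0,0,0,0,0],[0,0,-0.3,0,0]]]' 50
```

```text
t: 5.35
position: [0.5143, 0.346, 0.0965]
tcp_rot: [[0.986, 0.168, -0.002], [0.168, -0.986, -0.001], [-0.002, 0.0, -1.0]]
wrist_force: [-0.3, -1.1, 0.3]
opening: 0.164
gripper_force: 48.9
```

```bash
python3 -m jog '[[[0,0,-0.8,0,0],[0,0,-0.9,0,0],[0,0,-0.9,0,0],[0.162,0.986,0,0,0],[0.162,0.986,0,0,0],[0.162,0.986,0,0,0],[0.162,0.986,0,0,0],[0.162,0.986,0,0,0],[0.162,0.986,0,0,0],[0.162,0.986,0,0,0]]]' 50 && python3 -m jog '[[[0.162,0.986,0,0,0],[0,0,0,0.85,0],[0,0,0,0.85,0],[0,0,0.6,0,0],[0,0,0.6,0,0],[0,0,0,0,0],[0,0,0,0,0],[0,0,0,0,0],[0,0,0,0,0],[0,0,0,0,0]]]'
python3 - <<'E'
from h import *
st();c=get_calibration("wrist");im=camera("wrist");cv2.imwrite("pics/w5.png",im[:,:,::-1])
import json;json.dump({k:np.array(v).tolist() for k,v in c.items()},open("w5.json","w"))
E
```

```text
t: 6.6
position: [0.6516, -0.0524, 0.2542]
tcp_rot: [[0.986, 0.168, -0.0], [0.168, -0.986, 0.0], [-0.0, -0.0, -1.0]]
wrist_force: [0.7, 0.7, 0.2]
opening: 0.17
gripper_force: 49.0
t: 7.85
position: [0.6714, -0.1073, 0.1821]
tcp_rot: [[1.0, -0.001, 0.001], [-0.001, -1.0, -0.0], [0.001, 0.0, -1.0]]
wrist_force: [-0.6, 0.7, -0.8]
opening: 0.167
gripper_force: 49.1
t 7.85 pos [ 0.6714 -0.1073  0.1821] open 0.167 gf 49.06375586986542 F [-0.6  0.7 -0.8]
[[1.0, -0.001, 0.001], [-0.001, -1.0, -0.0], [0.001, 0.0, -1.0]] [-0.322  0.536  1.286  0.     1.319  1.25 ]
```

View pics/w5.png

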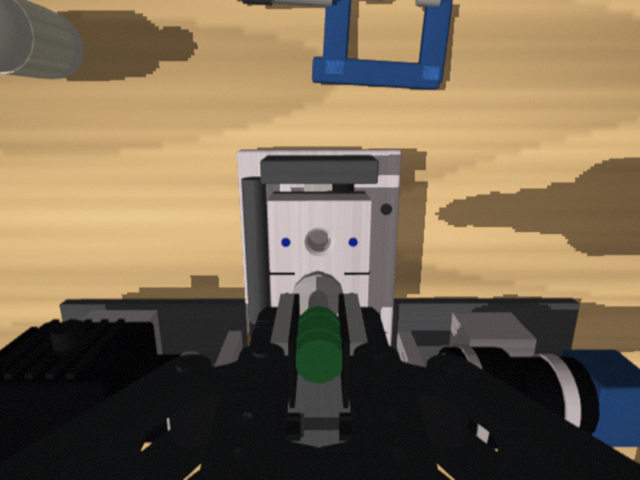

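The held green head top is about (319.5,360), pocket 1's mouth is at (317.5,241), and its dots are at (285.5,242) and (352.5,242).

```bash
python3 - <<'E'
from h import *
import json
c=json.load(open("w5.json"))
print(ray(c,317.5,240.5,.066),ray(c,319,242,.066), "line",ray(c,319,273.5,.066),"head",ray(c,319.5,360,.1821+.0112), "guideR",ray(c,386,209,.022))
print(proj(c,[.6714,-.1073,.1933]))
E
```

```text
[ 0.67037534 -0.10744306  0.066     ] [ 0.66943932 -0.10833669  0.066     ] line [ 0.64930976 -0.10834645  0.066     ] head [ 0.67147744 -0.10820515  0.1933    ] guideR [ 0.67949074 -0.15460691  0.022     ]
[316.53971906 360.22277998]
```

```bash
python3 -m jog '[[[-0.022,0,0.45,0,0],[0,0,0.45,0,0],[0,0,0,0,0],[0,0,0.06,0,0],[0,0,0.06,0,0],[0,0,0.06,0,0],[0,0,0.06,0,0],[0,0,0.06,0,0],[0,0,0.06,0,0],[0,0,0,0,0]]]'
```

```text
t: 9.15
position: [0.6702, -0.1074, 0.1062]
tcp_rot: [[1.0, -0.001, 0.001], [-0.001, -1.0, -0.0], [0.001, 0.0, -1.0]]
wrist_force: [0.9, -0.6, 2.0]
opening: 0.169
gripper_force: 49.4
```

```bash
python3 -m jog '[[[0,0,0.012,0,0],[0,0,0.012,0,0],[0,0,0,0,0],[0,0,0,0,0],[0,0,0,0,0.2],[0,0,0,0,0.25],[0,0,0,0,0.35],[0,0,0,0,0.4],[0,0,-0.3,0,0.4],[0,0,-0.7,0,0.4]]]'
```

```text
t: 10.4
position: [0.6686, -0.1069, 0.1635]
tcp_rot: [[1.0, -0.001, -0.004], [-0.001, -1.0, 0.001], [-0.004, -0.001, -1.0]]
wrist_force: [0.1, -0.1, 0.3]
opening: 0.401
gripper_force: 0.0
```

```bash
python3 -m jog '[[[0,0,-0.75,0,0.4],[0,0,-0.7,0,0.4],[-0.239,-0.96,0,0,0.5],[-0.239,-0.96,0,0,0.5],[-0.239,-0.96,0,0,0.5],[-0.239,-0.96,0,0,0.5],[-0.239,-0.96,0,0,0.5],[-0.239,-0.96,0,0,0.5],[-0.239,-0.96,0,0,0.5],[-0.239,-0.96,0,0,0.5]]]' && python3 -m jog '[[[0,0,0,-0.85,0.5],[0,0,0,-0.85,0.5],[0,0,0.6,0,0.5],[0,0,0.7,0,0.5],[0,0,0.7,0,0.5],[0,0,0,0,0.5],[0,0,0,0,0.5],[0,0,0,0,0.5],[0,0,0,0,0.5],[0,0,0,0,0.5]]]'
python3 - <<'E'
from h import *
s=st();R=np.array(s["tcp_rot"]);p=np.array(s["position"]);print("to red /60mm",(R.T@(np.array([.5555,.3536,.079])-p))/.06)
c=get_calibration("wrist");a=camera("wrist")[180:420,200:440,::-1];b=camera("scene")[:,:,::-1]
np.save("w6.npy",np.array(c["camera_from_world"]))
o=np.zeros((400,800,3),np.uint8);o[:,:400]=cv2.resize(cv2.convertScaleAbs(a,alpha=1.8,beta=20),(400,400));o[:,400:]=cv2.resize(b[215:295,255:335],(400,400),interpolation=cv2.INTER_CUBIC)
cv2.imwrite("pics/c6.png",o)
E
```

```text
t: 11.65
position: [0.5552, 0.3555, 0.2531]
tcp_rot: [[1.0, -0.001, 0.002], [-0.001, -1.0, 0.001], [0.002, -0.001, -1.0]]
wrist_force: [0.6, -0.8, 0.3]
opening: 0.499
gripper_force: 0.0
t: 12.9
position: [0.556, 0.3538, 0.1322]
tcp_rot: [[0.986, 0.168, 0.001], [0.168, -0.986, 0.001], [0.001, -0.0, -1.0]]
wrist_force: [-1.3, -0.4, 0.1]
opening: 0.501
gripper_force: 0.0
t 12.9 pos [0.556  0.3538 0.1322] open 0.501 gf 0.0 F [-1.3 -0.4  0.1]
[[0.986, 0.168, 0.001], [0.168, -0.986, 0.001], [0.001, -0.0, -1.0]] [ 0.398  0.541  1.406 -0.     1.193  1.8  ]
to red /60mm [-0.00987514  0.00184008  0.886759  ]
```

View pics/c6.png

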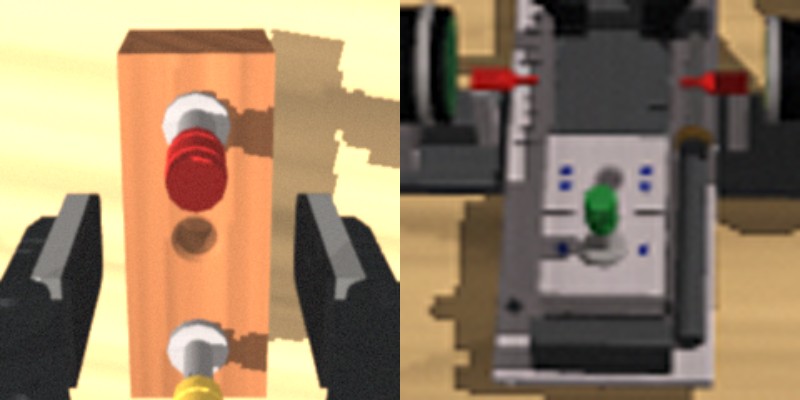

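Green stands with its flange flat on the nest in pocket 1, and red sits between the fingers at crop (195,183).

```bash
python3 -m jog '[[[-0.01,0,0.44,0,0.45],[0,0,0.45,0,0.45],[0,0,0,0,0.4],[0,0,0,0,0],[0,0,0,0,0],[0,0,0,0,0],[0,0,0,0,0],[0,0,0,0,0],[0,0,0,0,0],[0,0,-0.3,0,0]]]' 50
```

```text
t: 14.25
position: [0.5543, 0.3533, 0.0949]
tcp_rot: [[0.986, 0.168, -0.002], [0.168, -0.986, -0.001], [-0.002, 0.0, -1.0]]
wrist_force: [-0.8, -1.0, -0.0]
opening: 0.166
gripper_force: 48.9
```

```bash
python3 -m jog '[[[0,0,-0.8,0,0],[0,0,-0.9,0,0],[0,0,-0.9,0,0],[-0.008,0.974,0,0,0],[-0.008,0.974,0,0,0],[-0.008,0.974,0,0,0],[-0.008,0.974,0,0,0],[-0.008,0.974,0,0,0],[-0.008,0.974,0,0,0],[-0.008,0.974,0,0,0]]]' 50 && python3 -m jog '[[[-0.008,0.974,0,0,0],[0,0,0,0.85,0],[0,0,0,0.85,0],[0,0,0.6,0,0],[0,0,0.6,0,0],[0,0,0,0,0],[0,0,0,0,0],[0,0,0,0,0],[0,0,0,0,0],[0,0,0,0,0]]]'
python3 - <<'E'
from h import *
st();c=get_calibration("wrist");im=camera("wrist")[:,:,::-1];cv2.imwrite("pics/w7.png",im)
h=cv2.cvtColor(np.ascontiguousarray(im),cv2.COLOR_BGR2HSV)
m=((h[...,0]>105)&(h[...,0]<130)&(h[...,1]>150)&(h[...,2]>70)).astype(np.uint8);m[:180]=0;m[:,:260]=0;m[:,380:]=0;m[340:]=0
k,l,s,ce=cv2.connectedComponentsWithStats(m)
for i in range(1,k):print(s[i,4],np.round(ce[i],1),np.round(ray(c,*ce[i],.066),4))
import json;json.dump({k:np.array(v).tolist() for k,v in c.items()},open("w7.json","w"))
E
```

```text
t: 15.5
position: [0.6202, -0.0521, 0.2528]
tcp_rot: [[0.986, 0.168, 0.0], [0.168, -0.986, 0.0], [0.0, -0.0, -1.0]]
wrist_force: [0.3, 0.5, -0.3]
opening: 0.166
gripper_force: 49.0
t: 16.75
position: [0.63, -0.1081, 0.1806]
tcp_rot: [[1.0, -0.001, 0.001], [-0.001, -1.0, -0.0], [0.001, 0.0, -1.0]]
wrist_force: [0.9, 0.1, -0.9]
opening: 0.168
gripper_force: 49.1
t 16.75 pos [ 0.63   -0.1081  0.1806] open 0.168 gf 49.10017132759094 F [ 0.9  0.1 -0.9]
[[1.0, -0.001, 0.001], [-0.001, -1.0, -0.0], [0.001, 0.0, -1.0]] [-0.344  0.466  1.405 -0.     1.27   1.228]
42 [283.9 233.2] [ 0.634  -0.0884  0.066 ]
45 [352. 233.] [ 0.6341 -0.1284  0.066 ]
43 [284.1 247.9] [ 0.6249 -0.0883  0.066 ]
44 [351.7 247.6] [ 0.6251 -0.1285  0.066 ]
```

```bash
python3 -m jog '[[[0,-0.003,0.44,0,0],[0,0,0.44,0,0],[0,0,0,0,0],[0,0,0.06,0,0],[0,0,0.06,0,0],[0,0,0.06,0,0],[0,0,0.06,0,0],[0,0,0.06,0,0],[0,0,0.06,0,0],[0,0,0,0,0]]]'
```

```text
t: 18.05
position: [0.6297, -0.1078, 0.1052]
tcp_rot: [[1.0, -0.001, -0.0], [-0.001, -1.0, 0.0], [-0.0, -0.0, -1.0]]
wrist_force: [0.4, -0.2, -0.1]
opening: 0.17
gripper_force: 49.4
```

```bash
python3 -m jog '[[[0,0,0.012,0,0],[0,0,0.008,0,0],[0,0,0,0,0],[0,0,0,0,0.2],[0,0,0,0,0.25],[0,0,0,0,0.35],[0,0,0,0,0.4],[0,0,-0.3,0,0.4],[0,0,-0.7,0,0.4],[0,0,-0.7,-1,0.5]]]' && python3 -m jog '[[[-0.9,0,0,0,0.6],[-0.9,0,0,0,0.6],[0,0,0,-1,0.6],[0,0,0,-1,0.6],[0,0,0,-1,0.6],[0,0,0,-1,0.6],[0,0,0,-1,0.6],[0,0,0,-1,0.6],[0,0,0,-1,0.6],[0,0,0,-1,0.6]]]' && python3 -m jog '[[[0,0,0,-1,0.6],[0,0,0,-1,0.6],[0,0,0,-1,0.6],[0,0,0,-1,0.6],[0,0,0,-1,0.6],[0,0,0,-1,0.6],[0,0,0,-0.7,0.6],[0,0,0,0,0.6],[0,0,0,0,0.6],[0,0,0,0,0.6]]]'
python3 - <<'E'
from h import *
s=st();R=np.array(s["tcp_rot"]);p=np.array(s["position"]);print("to bar",(R.T@(np.array([.5195,-.108,.080])-p))/.06)
a=camera("wrist")[:,:,::-1];b=camera("scene")[:,:,::-1];c=camera("side")[:,:,::-1]
o=np.zeros((600,800,3),np.uint8);o[:300,:400]=cv2.resize(a,(400,300));o[:400,400:]=cv2.resize(b[200:300,250:350],(400,400),interpolation=cv2.INTER_CUBIC);o[300:,:400]=cv2.resize(c[200:290,280:400],(400,300),interpolation=cv2.INTER_CUBIC)
cv2.imwrite("pics/c8.png",o)
E
```

```text
t: 19.3
position: [0.6298, -0.1078, 0.2085]
tcp_rot: [[0.995, 0.101, 0.001], [0.101, -0.995, -0.0], [0.001, 0.0, -1.0]]
wrist_force: [0.9, 0.4, 0.2]
opening: 0.499
gripper_force: 0.0
t: 20.55
position: [0.5227, -0.1186, 0.2078]
tcp_rot: [[0.62, 0.785, 0.002], [0.785, -0.62, -0.001], [0.0, 0.002, -1.0]]
wrist_force: [-0.5, -0.1, 0.2]
opening: 0.601
gripper_force: 0.0
t: 21.8
position: [0.5224, -0.1185, 0.2066]
tcp_rot: [[0.003, 1.0, 0.0], [1.0, -0.003, -0.0], [-0.0, 0.0, -1.0]]
wrist_force: [0.2, -0.3, 0.1]
opening: 0.603
gripper_force: 0.0
t 21.8 pos [ 0.5224 -0.1185  0.2066] open 0.603 gf 0.0 F [ 0.2 -0.3  0.1]
[[0.003, 1.0, 0.0], [1.0, -0.003, -0.0], [-0.0, 0.0, -1.0]] [-0.431  0.267  1.635  0.     1.239 -0.429]
to bar [ 0.17479469 -0.04953691  2.10982935]
```

View pics/c8.png

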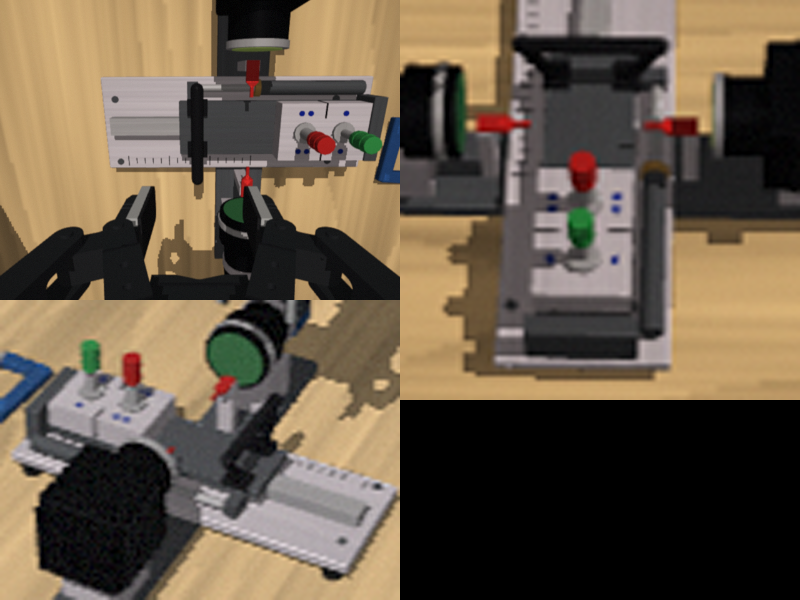

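Both masters are seated upright with their flanges on the nest, and the fingers straddle the bar in x. Next I descend on the handle and grip it.

```bash
python3 -m jog '[[[0.175,-0.05,0.2,0,0.6],[0,0,0.5,0,0.6],[0,0,0.5,0,0.6],[0,0,0.5,0,0.6],[0,0,0.4,0,0.6],[0,0,0,0,0.6],[0,0,0,0,0.3],[0,0,0,0,0.3],[0,0,0,0,0.3],[0,0,0,0,0.3]]]' 80 && python3 -m jog '[[[0,0,0,0,0],[0,0,0,0,0],[0,0,0,0,0],[0,0,0,0,0],[0,0,0,0,0],[0,0,0,0,0],[0,0,0,0,0],[0,0,0,0,0],[0,0,0,0,0],[0,0,0,0,0]]]' 80
```

```text
t: 23.2
position: [0.5196, -0.1081, 0.0808]
tcp_rot: [[0.002, 1.0, 0.001], [1.0, -0.002, -0.0], [-0.0, 0.001, -1.0]]
wrist_force: [-0.2, -0.2, 0.6]
opening: 0.303
gripper_force: 0.0
t: 24.45
position: [0.52, -0.1081, 0.0807]
tcp_rot: [[0.002, 1.0, 0.001], [1.0, -0.002, -0.0], [-0.0, 0.001, -1.0]]
wrist_force: [5.1, 2.4, 5.5]
opening: 0.112
gripper_force: 78.6
```

```bash
python3 -m jog '[[[0,-0.1,0,0,0],[0,-0.2,0,0,0],[0,-0.2,0,0,0],[0,-0.2,0,0,0],[0,-0.2,0,0,0],[0,-0.2,0,0,0],[0,-0.1,0,0,0],[0,0,0,0,0],[0,0,0,0,0],[0,0,0,0,0]]]' 80
cat > m.py <<'E'
from h import *
import sys
p=np.array(ctrl.read_state()["position"])
for n in("scene","side"):
    c=get_calibration(n);im=np.mean([camera(n).astype(float) for _ in range(3)],0)
    # tip: red-mask extremities; line: dark minimum along x on nest top at given y
    y0=-.108;g=im.sum(2)/3
    red=(im[...,0]-np.maximum(im[...,1],im[...,2])).astype(np.float32)
    g=g.astype(np.float32)
    def samp(I,P):
        uv=np.array([proj(c,q) for q in P],np.float32);return cv2.remap(I,uv[:,0].reshape(1,-1),uv[:,1].reshape(1,-1),cv2.INTER_CUBIC)[0]
    xs=np.arange(p[0]+.115,p[0]+.145,.0005)
    for dy in(-.026,-.022,-.018,.018,.022,.026):
        v=samp(g,[(x,y0+dy,.066) for x in xs]);b=np.median(v);w=np.clip(b-8-v,0,None);i=v.argmin()
        w[np.abs(np.arange(len(w))-i)>6]=0
        print(n,"line dy",dy,round(float((w*xs).sum()/max(w.sum(),1e-9)),4),"depth",round(float(b-v.min())))
    xt=np.arange(.555,.595,.0005)
    for dy in(-.046,-.042,-.039,.039,.042,.046):
        v=samp(red,[(x,y0+dy,.069) for x in xt]);w=np.clip(v-30,0,None)
        print(n,"tip dy",dy,round(float((w*xt).sum()/max(w.sum(),1e-9)),4),"max",round(float(v.max())))
E
python3 m.py
```

```text
t: 25.7
position: [0.4489, -0.1081, 0.0808]
tcp_rot: [[0.002, 1.0, 0.003], [1.0, -0.002, -0.001], [-0.001, 0.003, -1.0]]
wrist_force: [7.7, 2.4, 2.3]
opening: 0.109
gripper_force: 78.6
scene line dy -0.026 0.5652 depth 83
scene line dy -0.022 0.5652 depth 101
scene line dy -0.018 0.5652 depth 116
scene line dy 0.018 0.5802 depth 80
scene line dy 0.022 0.5651 depth 86
scene line dy 0.026 0.58 depth 73
scene tip dy -0.046 0.5752 max 137
scene tip dy -0.042 0.5748 max 119
scene tip dy -0.039 0.5748 max 127
scene tip dy 0.039 0.575 max 88
scene tip dy 0.042 0.5749 max 100
scene tip dy 0.046 0.5751 max 113
side line dy -0.026 0.5665 depth 47
side line dy -0.022 0.5743 depth 21
side line dy -0.018 0.592 depth 59
side line dy 0.018 0.5759 depth 58
side line dy 0.022 0.5761 depth 64
side line dy 0.026 0.5764 depth 69
side tip dy -0.046 0.5767 max 130
side tip dy -0.042 0.5771 max 120
side tip dy -0.039 0.5768 max 124
side tip dy 0.039 0.5707 max 51
side tip dy 0.042 0.5701 max 97
side tip dy 0.046 0.5702 max 77
```

```bash
cat > m2.py <<'E'
from h import *
p=ctrl.read_state()["position"][0]
def line(c,im,x0,y0=-.1075):
    g=im.mean(2).astype(np.float32);xs=np.arange(x0-.010,x0+.010,.0005)
    for dy in(-.029,-.027,-.025,-.023,.023,.025,.027,.029):
        uv=np.array([proj(c,(x,y0+dy,.066)) for x in xs],np.float32)
        v=cv2.remap(g,uv[:,0].reshape(1,-1),uv[:,1].reshape(1,-1),cv2.INTER_CUBIC)[0]
        print(dy,[int(t) for t in v[::2]])
    print("from",xs[0],"step .001")
c=get_calibration("scene")
print("home");line(c,cv2.imread("pics/scene0.png").astype(float),.650)
b=np.mean([camera("scene").astype(float) for _ in range(3)],0)
print("now");line(c,b,p+.130)
E
python3 m2.py
```

```text
home
-0.029 [139, 140, 139, 138, 138, 137, 141, 147, 137, 107, 75, 64, 85, 115, 137, 144, 143, 143, 143, 140, 138]
-0.027 [159, 159, 159, 159, 159, 159, 166, 174, 162, 122, 78, 62, 87, 128, 160, 168, 169, 172, 171, 169, 168]
-0.025 [159, 159, 159, 159, 158, 159, 166, 174, 162, 119, 79, 64, 86, 125, 151, 158, 157, 160, 160, 159, 159]
-0.023 [154, 154, 153, 153, 153, 153, 160, 167, 152, 114, 74, 61, 86, 122, 147, 153, 152, 155, 154, 152, 152]
0.023 [152, 155, 158, 158, 158, 164, 173, 166, 131, 83, 61, 78, 115, 148, 158, 159, 161, 160, 157, 157, 158]
0.025 [162, 161, 161, 160, 160, 166, 175, 166, 130, 87, 66, 86, 122, 151, 161, 161, 163, 162, 159, 158, 159]
0.027 [160, 160, 160, 161, 162, 166, 173, 164, 133, 96, 79, 96, 127, 154, 163, 163, 166, 165, 163, 162, 162]
0.029 [148, 146, 146, 146, 147, 151, 155, 148, 124, 99, 87, 98, 122, 139, 146, 150, 152, 151, 151, 152, 154]
from 0.64 step .001
now
-0.029 [135, 140, 138, 137, 139, 138, 135, 127, 119, 110, 98, 92, 92, 102, 116, 130, 140, 143, 147, 154, 155]
-0.027 [161, 169, 168, 169, 172, 171, 164, 152, 138, 126, 115, 110, 113, 126, 144, 158, 165, 166, 168, 175, 178]
-0.025 [162, 170, 169, 170, 174, 174, 166, 153, 140, 126, 117, 113, 119, 132, 149, 164, 168, 168, 169, 175, 177]
-0.023 [157, 164, 162, 164, 167, 167, 160, 147, 133, 120, 110, 107, 112, 126, 142, 156, 161, 161, 162, 169, 170]
0.023 [164, 165, 166, 166, 165, 165, 171, 175, 166, 137, 107, 91, 101, 128, 153, 163, 165, 167, 168, 167, 166]
0.025 [165, 165, 165, 165, 165, 165, 171, 176, 167, 137, 105, 91, 103, 128, 154, 164, 166, 167, 168, 166, 165]
0.027 [167, 167, 168, 168, 168, 169, 175, 180, 168, 141, 109, 95, 108, 137, 160, 171, 173, 174, 172, 168, 165]
0.029 [165, 168, 170, 170, 170, 169, 173, 174, 160, 130, 104, 90, 104, 128, 151, 163, 166, 165, 156, 147, 141]
from 0.5688770587423359 step .001
```

```bash
python3 -m jog '[[[0,-0.03,0,0,0],[0,-0.03,0,0,0],[0,-0.02,0,0,0],[0,0,0,0,0],[0,0,0,0,0],[0,0,0,0,0],[0,0,0,0,0],[0,0,0,0,0],[0,0,0,0,0],[0,0,0,0,0]]]' 80
cat > m3.py <<'E'
from h import *
p=ctrl.read_state()["position"][0];x0=p+.130;y0=-.1075
for n in("scene","side"):
    c=get_calibration(n);im=np.mean([camera(n).astype(float) for _ in range(3)],0)
    g=im.mean(2).astype(np.float32);r=(im[...,0]-np.maximum(im[...,1],im[...,2])).astype(np.float32)
    xs=np.arange(x0-.010,x0+.0101,.001)
    def pr(I,dy,z):
        uv=np.array([proj(c,(x,y0+dy,z)) for x in xs],np.float32)
        return cv2.remap(I,uv[:,0].reshape(1,-1),uv[:,1].reshape(1,-1),cv2.INTER_CUBIC)[0].astype(int).tolist()
    print(n,"x from",round(xs[0],4),"y-pixels/mm",np.round((proj(c,(x0+.01,y0,.066))-proj(c,(x0,y0,.066)))/10,2))
    for dy in(-.028,-.025,.025,.028):print(" line",dy,pr(g,dy,.066))
    for dy in(-.043,-.040,-.038,-.036,.036,.038,.040,.043):print(" tip",dy,pr(r,dy,.069))
E
python3 m3.py
```

```text
t: 27.4
position: [0.4442, -0.1081, 0.0808]
tcp_rot: [[0.002, 1.0, 0.004], [1.0, -0.002, -0.001], [-0.001, 0.004, -1.0]]
wrist_force: [8.2, 3.0, 1.8]
opening: 0.115
gripper_force: 78.5
scene x from 0.5642 y-pixels/mm [-0.01  0.33]
 line -0.028 [118, 144, 158, 160, 158, 161, 166, 163, 145, 112, 87, 87, 108, 134, 152, 156, 157, 160, 166, 164, 149]
 line -0.025 [122, 148, 166, 169, 168, 172, 179, 176, 154, 120, 96, 96, 116, 145, 162, 167, 168, 173, 179, 177, 162]
 line 0.025 [168, 167, 166, 166, 168, 174, 175, 155, 124, 96, 92, 113, 139, 159, 165, 166, 169, 168, 166, 166, 165]
 line 0.028 [166, 167, 167, 168, 171, 178, 177, 160, 129, 105, 101, 117, 142, 160, 165, 167, 169, 169, 168, 167, 168]
 tip -0.043 [3, 2, 3, 4, 0, -11, -13, 10, 55, 95, 116, 110, 87, 60, 37, 14, -1, -2, 2, 4, 4]
 tip -0.04 [2, 2, 3, 5, 1, -9, -10, 19, 63, 108, 128, 121, 97, 71, 43, 18, 2, 0, 4, 5, 5]
 tip -0.038 [2, 3, 4, 5, 3, -6, -7, 18, 59, 95, 112, 104, 82, 58, 37, 17, 2, 1, 4, 5, 5]
 tip -0.036 [4, 4, 5, 5, 3, 0, 0, 11, 31, 51, 59, 52, 41, 29, 19, 11, 4, 3, 5, 6, 6]
 tip 0.036 [6, 5, 5, 4, 1, 2, 9, 17, 25, 34,
[... 872 characters left out ...]
 113, 118, 122, 111, 90, 66, 44, 30, 27]
 tip -0.04 [71, 99, 110, 109, 108, 111, 113, 114, 115, 116, 113, 112, 115, 113, 98, 78, 56, 36, 28, 26, 24]
 tip -0.038 [92, 106, 107, 107, 110, 112, 114, 117, 119, 118, 116, 114, 109, 93, 74, 54, 36, 28, 26, 24, 24]
 tip -0.036 [101, 104, 105, 109, 110, 111, 115, 118, 118, 116, 113, 106, 88, 71, 52, 35, 27, 25, 23, 24, 27]
 tip 0.036 [0, -2, -2, 2, 5, 6, 4, 0, -4, -7, -6, -3, 0, 2, 3, 4, 3, 3, 2, 3, 3]
 tip 0.038 [-4, -4, 4, 17, 28, 37, 40, 33, 24, 13, 4, 1, 0, 1, 2, 2, 2, 1, 1, 1, 2]
 tip 0.04 [-2, 4, 17, 34, 57, 76, 81, 72, 51, 28, 12, 4, 1, 0, 0, 1, 1, 1, 2, 2, 2]
 tip 0.043 [2, 6, 19, 42, 66, 85, 91, 81, 56, 32, 13, 2, -2, 0, 2, 2, 2, 3, 3, 2, 2]
```

```bash
python3 - <<'E'
from h import *
import json
c=json.load(open("w1.json"));im=cv2.imread("pics/w1.png")[:,:,::-1].astype(float);y0=-.1085
g=im.mean(2).astype(np.float32);r=(im[...,0]-np.maximum(im[...,1],im[...,2])).astype(np.float32)
def pr(I,xc,dy,z,s):
    xs=np.arange(xc-.006,xc+.00601,.0005)
    uv=np.array([proj(c,(x,y0+dy,z)) for x in xs],np.float32)
    v=cv2.remap(I,uv[:,0].reshape(1,-1),uv[:,1].reshape(1,-1),cv2.INTER_CUBIC)[0]*s
    w=np.clip(v-(v.min()+v.max())/2,0,None);return round((w*xs).sum()/w.sum(),5),v[::2].astype(int).tolist()
for dy in(-.029,-.027,-.025,-.023,.023,.025,.027,.029):print("line",dy,*pr(g,.649,dy,.066,-1))
for dy in(-.044,-.041,-.039,-.037,.037,.039,.041,.044):print("tip",dy,*pr(r,.5725,dy,.069,1))
for d in (-.001,0,.001):print(ray(c,218,151,.069+d)[0])
E
```

```text
line -0.029 0.64955 [-195, -194, -195, -197, -192, -187, -91, -75, -180, -194, -194, -192, -195]
line -0.027 0.64958 [-190, -191, -192, -192, -192, -185, -95, -69, -174, -194, -190, -191, -191]
line -0.025 0.64957 [-189, -189, -190, -191, -190, -185, -93, -73, -177, -192, -191, -190, -190]
line -0.023 0.64955 [-186, -185, -185, -185, -185, -181, -90, -77, -177, -186, -187, -184, -186]
line 0.023 0.64946 [-194, -196, -196, -194, -197, -186, -77, -88, -194, -196, -195, -196, -196]
line 0.025 0.64946 [-193, -193, -192, -193, -193, -181, -72, -85, -190, -192, -193, -193, -192]
line 0.027 0.64946 [-198, -199, -198, -198, -201, -187, -76, -87, -194, -199, -197, -198, -199]
line 0.029 0.64946 [-202, -201, -201, -201, -202, -192, -82, -93, -194, -203, -201, -201, -202]
tip -0.044 0.573 [10, 9, 11, 11, 12, 65, 135, 134, 66, 13, 11, 10, 10]
tip -0.041 0.57301 [7, 5, 6, 4, 13, 80, 138, 138, 83, 12, 5, 7, 4]
tip -0.039 0.57296 [6, 6, 5, 4, 13, 84, 141, 136, 80, 11, 5, 6, 6]
tip -0.037 0.57301 [7, 6, 5, 5, 12, 64, 119, 116, 67, 11, 5, 6, 4]
tip 0.037 0.5728 [5, 4, 2, 3, 18, 90, 139, 128, 60, 4, 2, 4, 3]
tip 0.039 0.5728 [4, 6, 4, 4, 21, 99, 141, 135, 69, 4, 4, 5, 5]
tip 0.041 0.57282 [6, 5, 6, 4, 19, 95, 142, 132, 66, 8, 6, 4, 6]
tip 0.044 0.57278 [2, 0, 0, 0, 24, 106, 140, 134, 73, 3, 1, 1, 1]
0.5723941878777091
0.5725452687073767
0.5726963495370443
```

```bash
python3 -m jog '[[[0,-0.01,0,0,0],[0,0,0,0,0],[0,0,0,0,0],[0,0,0,0,0],[0,0,0,0,0],[0,0,0,0,0],[0,0,0,0,0],[0,0,0,0,0],[0,0,0,0,0],[0,0,0,0,0]]]' 80
python3 m3.py | grep -E "x from|line (-0.028|0.025|0.028)|tip (-0.04|0.04|0.043) "
```

```text
t: 28.95
position: [0.4437, -0.1082, 0.0807]
tcp_rot: [[0.002, 1.0, 0.004], [1.0, -0.002, -0.001], [-0.001, 0.004, -1.0]]
wrist_force: [9.7, 2.1, 2.7]
opening: 0.112
gripper_force: 78.5
scene x from 0.5637 y-pixels/mm [-0.01  0.33]
 line -0.028 [104, 130, 151, 160, 159, 159, 164, 167, 156, 131, 102, 89, 99, 123, 144, 155, 156, 158, 163, 165, 158]
 line 0.025 [168, 166, 166, 166, 166, 172, 178, 169, 140, 101, 80, 90, 121, 148, 163, 166, 167, 169, 168, 167, 166]
 line 0.028 [166, 167, 167, 168, 170, 177, 183, 173, 137, 99, 74, 86, 116, 148, 163, 167, 169, 171, 169, 167, 167]
 tip -0.04 [3, 2, 3, 4, 4, -4, -12, 0, 36, 85, 121, 128, 111, 86, 57, 31, 10, 0, 2, 5, 5]
 tip 0.04 [4, 5, 5, 3, -2, -4, 6, 23, 45, 69, 88, 100, 97, 78, 52, 30, 17, 10, 5, 3, 5]
 tip 0.043 [5, 6, 6, 3, -2, -5, 2, 18, 39, 62, 85, 97, 95, 75, 50, 26, 13, 8, 3, 2, 5]
side x from 0.5637 y-pixels/mm [-0.32 -0.1 ]
 line -0.028 [68, 69, 70, 71, 71, 72, 69, 68, 78, 95, 116, 136, 153, 161, 164, 169, 169, 167, 163, 159, 152]
 line 0.025 [182, 186, 189, 185, 174, 153, 127, 107, 105, 119, 145, 166, 184, 190, 187, 184, 183, 182, 182, 183, 184]
 line 0.028 [183, 185, 187, 187, 180, 161, 137, 118, 116, 132, 157, 177, 185, 186, 186, 184, 181, 181, 181, 183, 184]
 tip -0.04 [71, 86, 100, 106, 107, 111, 116, 118, 119, 119, 117, 113, 111, 107, 95, 77, 59, 40, 28, 26, 26]
 tip 0.04 [-3, -2, 10, 31, 54, 76, 84, 81, 63, 42, 20, 7, 1, 0, 0, 0, 1, 1, 2, 1, 1]
 tip 0.043 [2, 4, 13, 33, 57, 77, 90, 88, 71, 47, 23, 7, -3, -4, -1, 1, 1, 2, 2, 2, 1]
```

```bash
python3 -c "
from station import ctrl
print(ctrl.finish_job())"
```

```text
the job is handed in; nothing more can be done
None
```

The job is handed in: green is seated in pocket 1, red in pocket 2, and yellow was left in the block. The gripper still holds the slide drawn about 76 mm, which puts the black line on the red pointers to within about 0.5 mm by my camera measurements.

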